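Return the herb jar to the spice rack

ROBOT

A 6-joint arm with a two-finger parallel gripper is mounted at the origin on a cart in front of the work surface, level with it; the furniture and walls round the work are solid. World frame = base frame: x ahead of the robot, y to its left, z up, the work surface at z = 0. Lengths are in m, angles in rad, forces in N, time in s.
With the tool pointing down it reaches from about 0.275 to 0.825 m from the base axis. Payload 4.9 kg.
Tool frame: the origin (TCP) lies midway between the tips of the shut fingers; the grasp point (between the pads) lies 19 mm behind it (grip_point_offset is the distance from the TCP to the grasp point, in m); z points along the fingers, y is the line along which they close (so a half turn about z gives the same grasp; the last joint's range is limited). The gripper opens to 85 mm and grips with 20 to 120 N. Pads are 22 mm wide; open, the fingers measure 114 mm over their backs; the gripper's body (76 mm by 85 mm) begins 54 mm behind the grasp point. The pads swing forward as they close: fully open they stand 13 mm farther back than shut.
Start: joints at [1.165, 0.326, -0.193, 1.052, 0, 1.437], TCP at [0.148, 0.53, 0.194] pointing down, gripper open.
Joint ranges: [-2.65, 2.65], [-0.97, 1.79], [-1.3, 1.35], [-1.93, 2.1], [-1.47, 1.37], [-3.14, 3.14]. Speed limits (rad/s): [2.57, 2.57, 3.14, 3.14, 3.14, 3.14].

INTERFACE

Orientations are given as a rotation vector (axis times angle).
In Python, from cell import * gives the robot as it stands. Calls block until the motion is done:
- movep(position, orientation): joint-space move of the TCP to a pose.
- move_l(position, velocity=0.15, rot=None, until_force=None): straight line of the TCP; rot=None keeps the orientation; velocity is the mean speed in m/s. With until_force (N) it stops when the force on the tool has changed by that much, and returns True; else False.
- set_joints(angles): joint-space move.
- let_go() and grab(newtons=None): open the fingers fully, or close them until they stop; newtons is the grip in N (None keeps the last).
- sleep(seconds).
- ik(position, orientation): joint angles nearest the present ones, or None.
- get_state(): the state.
- grab_frame(name): name is "scene" or "top" or "wrist"; returns a dict with "img" (384x512x3 uint8, red, green, blue), "fx", "fy", "cx", "cy" (pixels), "cam_to_world" (4x4, takes a point from camera to world coordinates); the wrist camera has in their place "T_tool_cam" (4x4, takes a point from camera to tool coordinates, whose origin is the TCP and whose axes are the flange's). Camera axes: x right, y down, z forward; pixel columns grow to the right and rows downward; lengths in m; the calibration is good to about 2 mm. The wrist camera is an equidistant fisheye: a pixel r from the principal point sees the ray r / f radians off the axis. A picture is of the moment at which its call begins: read the wrist's pose just before it. There is no depth.
A pose or a line that the arm cannot do raises MotionError and nothing moves.
- sign_off(): hands the job in; it is judged then, once.
Trained networks look in the newest picture that a camera, given by its name, has taken for a name from the list of things; names that differ only in an ending like _2 or _b are one class to them, and where a whole thing is asked for, a point or a joint stands for the part that bears it (a point fixed in the world has none). Each returns a list of dicts, best first, with "score" (0 to 1); they miss things now and then, are a little off and sometimes report something else, mostly with a low value. They report only what shows in the picture. A call takes as long as a camera call. They do not tell look-alikes from the thing itself.
- spot_in(camera, name): "centre" ([column, row] in pixels, amid what is visible of it).
- silhouettes(camera, name): "mask" (384x512 bool, what is visible of it) and "centre" ([column, row] in pixels, amid what is visible of it).
- tip_of(camera, name): "centre" ([column, row] in pixels: a listed point, or the origin of a listed thing).
The state is a dict: "clock": time; "q": joint angles; "joint_velocities": joint speeds; "tau": joint torques, N m; "position": TCP position; "eef_rot": TCP orientation; "contact_force": force on the tool from outside, world axes, zero at the start; "wrist_torque": the same for the moment, N m; "finger_gap": opening from 0.0 (shut) to 1.0 (fully open); "grasp_force": force on a finger pad.
Only numpy, scipy, OpenCV 4.12 (cv2) and the standard library are available. Lean on these libraries where they do the work, as an engineer would, in place of code of your own. Each camera call takes 0.05 s, during which the arm holds its last target. There are 200 camera calls.

TASK

Put the spice jar with the green label back into the empty hole of the wooden spice rack, so that it stands upright on the bottom of the hole, and let it go. Lower it in rather than dropping it, and leave the dark-labelled spice jar and the salt shaker standing where they are on the worktop.

Things in the scene. Friction and masses are not known exactly. Their poses are not given: they have to be found in the camera images.
- green_jar: The jar to move: clear glass spice jar, green label, green herbs inside, red cap with small green leaves printed on top; 106 mm tall, body 42 mm wide, cap 45 mm wide (from 85 mm up), about 0.11 kg. Stands upright on the worktop, at least 35 mm clear all round. Origin at the centre of its underside, z up along the jar.
- free_hole (a point): Centre of the flat bottom of the empty hole in the fixed pale wooden rack (260x100x44 mm), 8 mm above the worktop. Round bore, 62 mm wide, 36 mm deep, 3 mm chamfer; rim 44 mm above the worktop. z up; y runs along the row of holes: at y -78 and -156 mm red-capped jars (tops 114 mm above the worktop) fill the others; +y is the rack's free end. Along x both sides are free for fingers.
- dark_jar: A bystander: a spice jar of the same shape and size (45 mm in diameter, 106 mm tall) with a dark, nearly black label and a red cap with a dark inset in its top, standing on the worktop. Origin at the centre of its underside, z up.
- salt_shaker: A bystander: a glass salt shaker with a grey steel cap, 44 mm in diameter, 90 mm tall, standing on the worktop. Origin at the centre of its underside, z up.
Mind the look-alikes: they are no part of the job. Leave any blue or purple look-alike of the green_jar alone.

How it is judged:
By the outcome, as a careful person would: the job done as asked, in the order asked, and still so for the second after the job is handed in, with the robot touching nothing.
It also fails if it takes over 40 s, if anything falls off the work surface, if the arm or the gripper's body presses on something with over 40 N, if the wrist force passes 120 N, or if a joint passes its speed limit or range.

## Working session

There is one attempt and no reset: what is moved stays moved. The work goes in short steps, each a Python script; the robot and the scene stay as the last script left them, time stands still between calls to the robot, and variables do not carry over. Pictures are saved under pics/ and viewed, at most 10 in all, crops included, and the job is handed in when it is done.

```bash
mkdir -p pics; cat > h.py <<'E'
from cell import *
import numpy as np, cv2
from scipy.spatial.transform import Rotation as R
def ray(f,px,st=None):
    u,v=px
    if 'cam_to_world' in f:
        T=np.array(f['cam_to_world']); d=np.array([(u-f['cx'])/f['fx'],(v-f['cy'])/f['fy'],1.])
    else:
        W=np.eye(4); W[:3,:3]=R.from_rotvec(st['eef_rot']).as_matrix(); W[:3,3]=st['position']
        T=W@np.array(f['T_tool_cam']); a=np.array([(u-f['cx'])/f['fx'],(v-f['cy'])/f['fy']]); r=np.linalg.norm(a)+1e-9
        d=np.r_[a/r*np.sin(r),np.cos(r)]
    return T[:3,3],T[:3,:3]@d
def at_z(f,px,z,st=None):
    o,d=ray(f,px,st); return o+d*(z-o[2])/d[2]
def save(f,n,crop=None,s=1):
    im=f['img'][...,::-1]
    if crop: im=im[crop[1]:crop[3],crop[0]:crop[2]]
    cv2.imwrite('pics/'+n,cv2.resize(im,None,fx=s,fy=s,interpolation=cv2.INTER_CUBIC))
E
python3 - <<'E'
from h import *
ims=[]
for c in ['scene','top']:
    f=grab_frame(c); ims.append(f['img'])
    print(c,np.round(f['cam_to_world'],3).tolist(),f['fx'])
    for n in ['green_jar','dark_jar','salt_shaker','free_hole']:
        for r in tip_of(c,n)[:5]:
            print(n,np.round(r['centre'],1),round(r['score'],2),np.round(at_z(f,r['centre'],.008 if n=='free_hole' else 0),3))
    save(f,c+'.png',s=1.5)
E
```

```text
scene [[0.759, -0.253, 0.599, -0.184], [-0.65, -0.324, 0.687, -0.785], [0.021, -0.912, -0.411, 0.536], [0.0, 0.0, 0.0, 1.0]] 487.9668400552505
green_jar [295.4 218.8] 0.96 [ 0.565 -0.051  0.   ]
green_jar [210.8 202.6] 0.8 [0.458 0.149 0.   ]
green_jar [253.  231.1] 0.73 [ 0.446 -0.035  0.   ]
green_jar [265.6 205.1] 0.7 [0.558 0.051 0.   ]
green_jar [184.8 190.2] 0.6 [0.448 0.256 0.   ]
dark_jar [185.1 189.8] 0.69 [0.45  0.258 0.   ]
dark_jar [233.1 213.5] 0.59 [0.465 0.065 0.   ]
salt_shaker [256.1 189.6] 0.61 [0.602 0.141 0.   ]
free_hole [331.7 234.6] 0.77 [ 0.564 -0.167  0.008]
top [[0.028, -0.994, 0.11, 0.404], [-1.0, -0.029, -0.005, 0.049], [0.008, -0.11, -0.994, 0.973], [0.0, 0.0, 0.0, 1.0]] 471.54023649904263
green_jar [301.3 215. ] 0.95 [ 0.443 -0.042  0.   ]
green_jar [199.8 202.4] 0.85 [0.463 0.168 0.   ]
green_jar [257.2 165.1] 0.65 [0.544 0.052 0.   ]
green_jar [153.2 208.6] 0.55 [0.448 0.263 0.   ]
dark_jar [257.8 208.6] 0.69 [0.454 0.048 0.   ]
salt_shaker [215.6 140.1] 0.74 [0.595 0.14  0.   ]
free_hole [364.  155.4] 0.98 [ 0.57  -0.169  0.008]
```

View pics/scene.png

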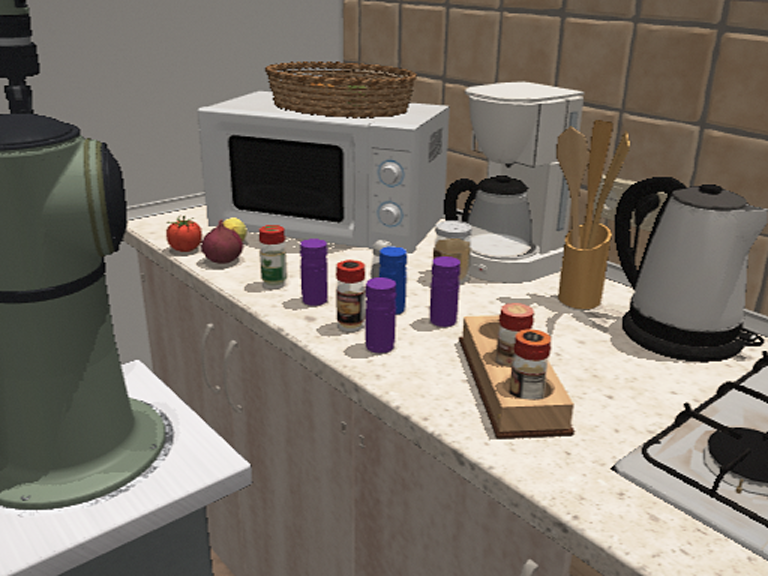

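View pics/top.png

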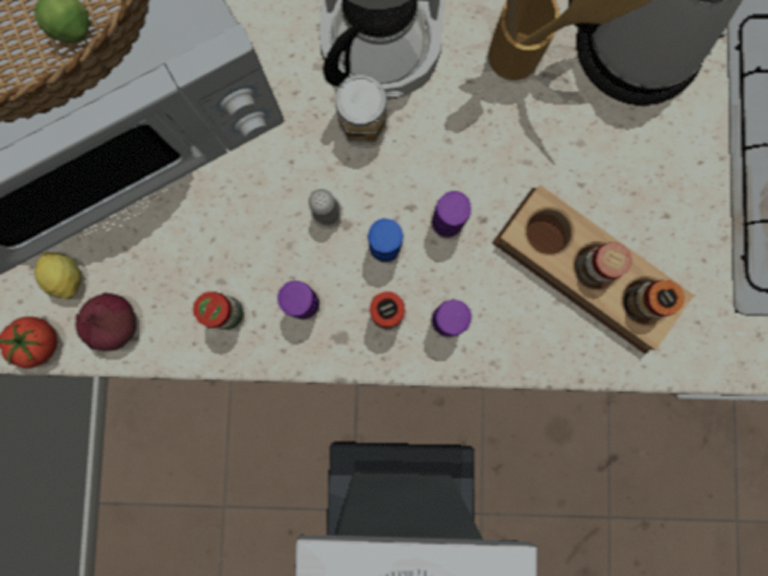

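The candidates for the jar are as follows:

| Thing | Scene pixel | Top pixel |
|---|---|---|
| Green label, red cap with leaves | (185,190) | (153,208) |
| Dark-label jar, dark inset | (233,213) | (258,208) |
| Purple | (210,202) | (200,202) |
| Purple | (253,231) | (301,213) |
| Purple | (295,219) | (301,143) |
| Blue | (265,205) | (257,165) |
| Rack jars | – | (403,175), (440,198) |

I choose the first one, near world (0.449, 0.26). The hole is near (0.567, -0.168). Next I look at both from near.

```bash
cat >> h.py <<'E'
def down(a):
    y=np.array([np.cos(a),np.sin(a),0]); z=np.array([0,0,-1.]); 
    return R.from_matrix(np.c_[np.cross(y,z),y,z]).as_rotvec()
def best(a,p):
    "yaw a or a+pi, whichever leaves the last joint nearest 0"
    c=[(abs(q[5]),b) for b in (a,a+np.pi) if (q:=ik(p,down(b))) is not None]
    return min(c)[1]
E
python3 - <<'E'
from h import *
f=grab_frame('top')
a,b,h=[at_z(f,p,z)[:2] for p,z in (((402.7,172),.114),((442.7,198),.114),((366,154.5),.044))]
print('caps',a,b,'rim',h)
d=a-b; print('dist',np.linalg.norm(d),'yaw of +y',np.arctan2(d[1],d[0]),np.linalg.norm(h-a))
print('cap green',at_z(f,(142,206.7),.106))
save(f,'crop.png',(120,180,190,240),6)
for n,p in (('w_hole',[.53,-.14,.27]),('w_jar',[.42,.25,.27])):
    y=best(0.,p); movep(p,down(y)); s=get_state(); w=grab_frame('wrist'); save(w,n+'.png',s=1.3)
    print(n,s['clock'],np.round(s['q'],2),np.round(s['position'],3))
    nm='free_hole' if n=='w_hole' else 'green_jar'
    for r in tip_of('wrist',nm): print(np.round(r['centre'],1),r['score'],np.round(at_z(w,r['centre'],.008 if n=='w_hole' else 0,s),4))
print(w['T_tool_cam'])
E
```

```text
caps [ 0.52296899 -0.21669918] [ 0.47710122 -0.28980926] rim [ 0.56574871 -0.16511356]
dist 0.08630721227254992 yaw of +y 1.010487703843997 0.06701627896190644
cap green [0.44588865 0.26040829 0.106     ]
w_hole 3.2833 [-0.39  0.29 -0.06  1.23  0.    1.18] [ 0.53  -0.139  0.27 ]
[279.9 173.3] 0.62 [ 0.5659 -0.1642  0.008 ]
w_jar 5.4167 [ 0.39  0.17 -0.2   1.2  -0.   -1.18] [0.42 0.25 0.27]
[237.4 161. ] 0.86 [0.4493 0.2571 0.    ]
[173.3  34.9] 0.8 [0.546  0.0569 0.    ]
[224.9 100.4] 0.58 [0.467 0.164 0.   ]
[[ 9.08913655e-06 -9.52368240e-01 -3.04950383e-01  7.82532521e-02]
 [ 9.99999646e-01 -2.47936837e-04  8.04118689e-04 -2.22182292e-04]
 [-8.41425533e-04 -3.04950282e-01  9.52367900e-01 -1.79640721e-01]
 [ 0.00000000e+00  0.00000000e+00  0.00000000e+00  1.00000000e+00]]
```

View pics/crop.png

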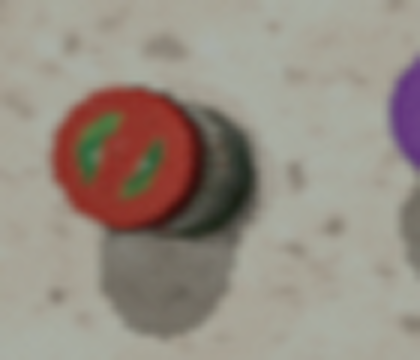

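View pics/w_hole.png

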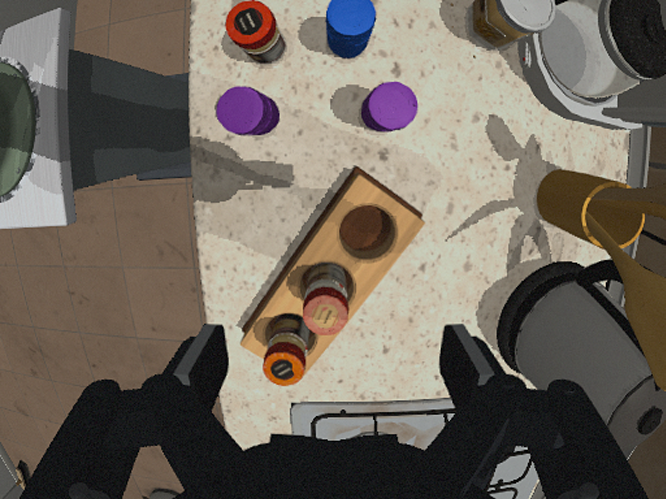

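View pics/w_jar.png

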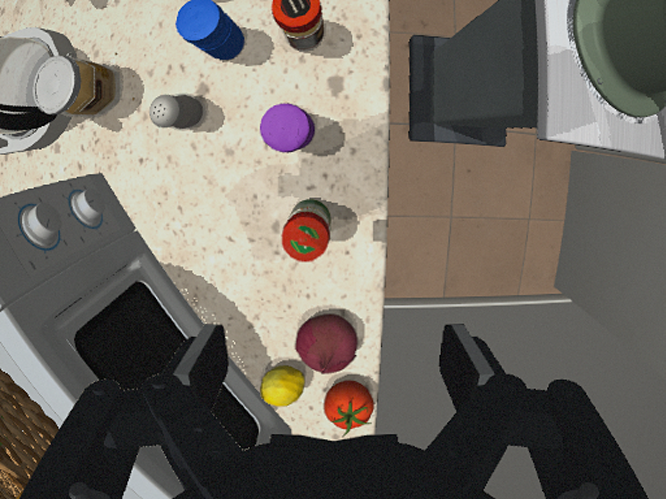

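The close crop shows the red cap with green leaves and the green label, so this is the right jar. In the wrist views its cap is at (235,182) unscaled and the hole rim is at (282,178). The rack's long edge runs at about 55°. Now I grasp it with the fingers closing along x, lift it, and go above the hole.

```bash
python3 - <<'E'
from h import *
s=get_state(); w=grab_frame('wrist'); print('cap',at_z(w,(305/1.3,236/1.3),.106,s))
P=np.array([.4482,.2585]); y=best(0,[*P,.2])
movep([*P,.16],down(y)); print('hit',move_l([*P,.043],.1,until_force=8))
grab(35); s=get_state(); print(s['finger_gap'],s['grasp_force'],s['position'],s['contact_force'])
move_l([*P,.2],.12); s=get_state(); print(s['finger_gap'],s['grasp_force'],s['contact_force'],s['clock'])
H=[.5658,-.1650]; yh=best(-.61,[*H,.2]); movep([*H,.2],down(yh))
s=get_state(); w=grab_frame('wrist'); save(w,'held.png',s=1.3); print(s['q'],s['finger_gap'],s['clock'])
for r in tip_of('wrist','free_hole')[:2]: print(np.round(r['centre'],1),r['score'],at_z(w,r['centre'],.008,s))
for r in tip_of('wrist','green_jar')[:2]: print(np.round(r['centre'],1),r['score'],at_z(w,r['centre'],.157,s))
for c in('top','scene'):
    f=grab_frame(c); save(f,c+'2.png',(280,80,480,240) if c=='top' else (230,100,430,300),3)
E
```

```text
cap [0.44626838 0.26183033 0.106     ]
hit False
0.5098587042206522 35.14058768749237 [0.44834484 0.25865877 0.04347056] [-2.0738873   0.26568462  5.75178544]
0.506921559319558 35.74134171009064 [-0.09388897  0.10084401 -1.10394914] 9.3417
[-4.07286804e-01  3.95707355e-01 -7.52787295e-02  1.10010207e+00
  4.82848305e-04 -1.36964555e+00] 0.5092365926433622 10.9583
[256.4 165.9] 0.57 [ 0.56523575 -0.16450969  0.008     ]
[377.8 194. ] 0.81 [ 0.47774102 -0.11405758  0.157     ]
[414.6 291.3] 0.75 [0.48688846 0.00650147 0.157     ]
```

View pics/held.png

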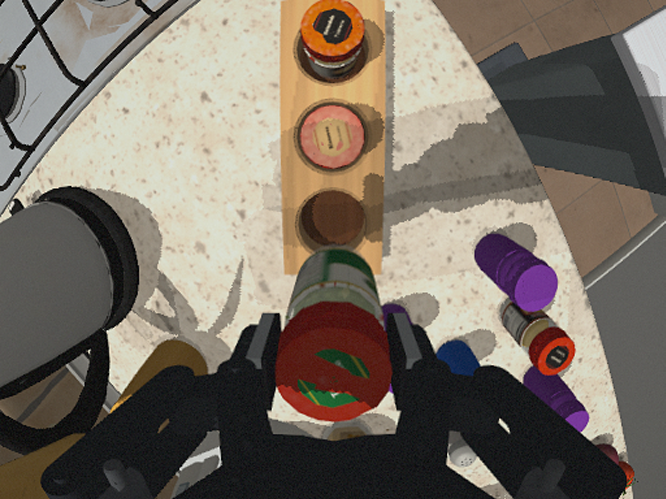

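View pics/scene2.png

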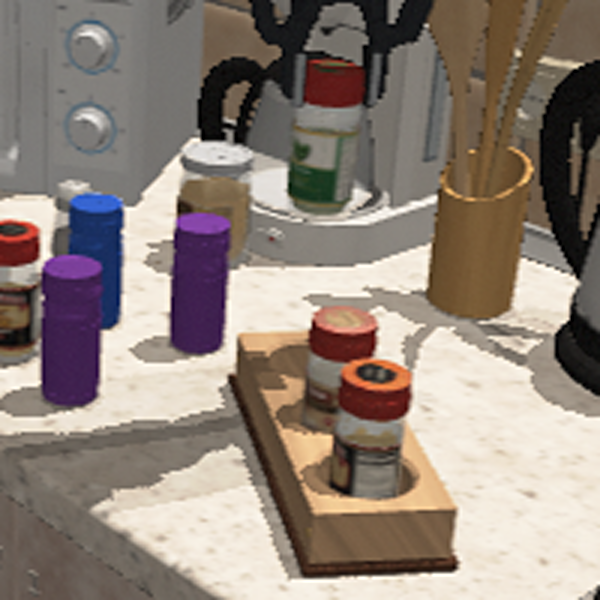

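The jar is held nearly plumb. The rack edges are parallel to the image columns, so the yaw is right, and the hole is at (256,166) unscaled. I check the in-hand offset from the cap at (256,283), then lower.

```bash
python3 - <<'E'
from h import *
s=get_state(); w=grab_frame('wrist')
c=at_z(w,(333/1.3,363/1.3),.263,s); off=c[:2]-s['position'][:2]; print('cap',c,'off',off)
H=np.array([.5655,-.1647]); 
if np.linalg.norm(off)<.008: H=H-off/2
move_l([*H,.09],.12); print(get_state()['contact_force'])
hit=move_l([*H,.0495],.04,until_force=5); s=get_state()
print(hit,s['position'],s['contact_force'],s['finger_gap'],s['clock'])
for c in('scene',): f=grab_frame(c); save(f,'low.png',(270,130,400,230),5)
w=grab_frame('wrist'); save(w,'lowW.png',s=1.3)
E
```

```text
cap [ 0.56589772 -0.16476148  0.263     ] off [-0.00010997 -0.00069643]
[ 0.21532149  0.76913884 -1.80563777]
True [ 0.56507861 -0.16410941  0.05153739] [-0.06436621  0.83679117  3.414359  ] 0.5093294391414559 13.2083
```

View pics/low.png

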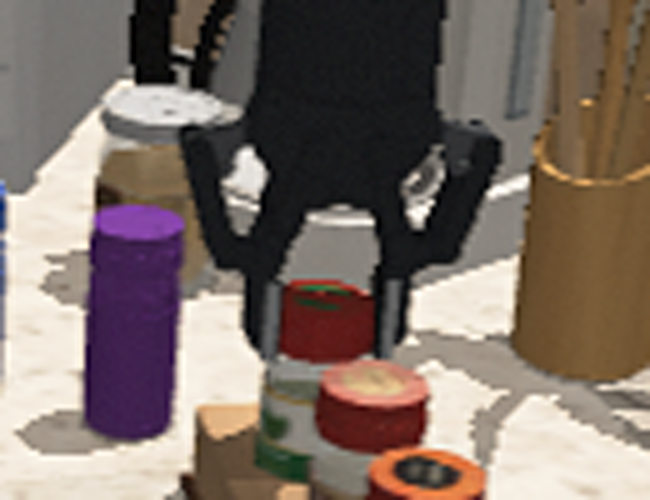

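Contact came at TCP z = 0.0515, which is exactly where the jar reaches the hole's bottom. The picture shows the jar upright in the hole behind the rack jars. I release it, retreat straight up and check.

```bash
python3 - <<'E'
from h import *
let_go(); p=get_state()['position']; move_l([p[0],p[1],.2],.12)
movep([.45,-.1,.3],get_state()['eef_rot']); s=get_state(); print(s['clock'],s['finger_gap'],s['contact_force'])
a=grab_frame('scene')['img'][130:280,140:400]; 
for n in ('dark_jar','salt_shaker'): print(n,[(np.round(r['centre']),round(r['score'],2)) for r in tip_of('scene',n)])
b=grab_frame('top')['img'][80:250,130:480]
a=cv2.resize(a,(520,300));b=cv2.resize(b,(618,300)); 
im=np.zeros((600,620,3),np.uint8); im[:300,:520]=a; im[300:,:618]=b; cv2.imwrite('pics/end.png',im[...,::-1])
E
```

```text
15.8917 0.9982940634572184 [-0.43597556 -0.56831912 -0.21755907]
dark_jar [(array([236., 215.]), 0.72)]
salt_shaker [(array([257., 188.]), 0.74)]
```

View pics/end.png

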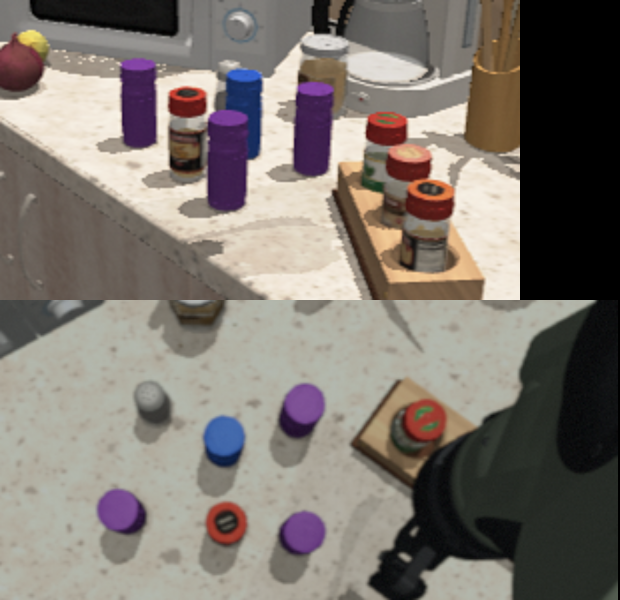

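The green jar stands upright in the hole at the end of the row. The dark jar and salt shaker stand where they were, and the arm is clear.

```bash
python3 -c "
from cell import *
print(sign_off())"
```

```text
the job is handed in; nothing more can be done
None
```

The green-labelled jar was lowered into the empty rack hole, stands upright and is released; the dark jar and salt shaker were not moved, and the job was handed in at about 16 s.

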